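# Close the drilling jig and hold its cover down

### The arm

A 6-joint arm with a two-finger parallel gripper is mounted at the origin on a cart in front of the work surface, level with it; the furniture and walls round the work are solid. World frame = base frame: x ahead of the robot, y to its left, z up, the work surface at z = 0. Lengths are in m, angles in rad, forces in N, time in s.
With the tool pointing down it reaches from about 0.375 to 0.975 m from the base axis. Payload 3.8 kg.
Tool frame: the origin (TCP) lies at the very end of the fingers, on their centre line; the grasp point (between the pads) lies 19 mm behind it; z points along the fingers, y is the direction in which the jaws open and shut (so a half turn about z gives the same grasp; the last joint's range is limited). The gripper opens to 85 mm and grips with 20 to 120 N. Pads are 22 mm wide; open, the fingers measure 114 mm over their backs; the gripper's body (76 mm by 85 mm) begins 54 mm behind the grasp point. The pads swing forward as they close: fully open they stand 13 mm farther back than shut.
Start: joints at [1.217, 0.264, 1.604, -0, 1.274, -0.037], TCP at [0.21, 0.641, 0.207] pointing down, gripper open.
Joint ranges: [-2.63, 2.63], [-0.94, 2.18], [0.31, 2.57], [-1.31, 4.45], [0, 2.66], [-2.55, 2.55]. Speed limits (rad/s): [2.57, 2.57, 3.14, 3.14, 3.14, 3.14].

### API

Orientations are given as a rotation vector (axis times angle).
In Python, from workcell import bot gives the robot as it stands.
- The arm moves only by the tool jog_arm, never from a script. Its argument "plan" is a list of rows, each an object of numbers: "claw": the closure, from 0 (fully open) to 1 (shut); "x", "y", "z": the shift along the tool's x, y, z in m; "turn": the turn about the tool's z in degrees. In form: [{"claw": .., "x": .., "y": .., "z": .., "turn": ..}, ...]. A call has 1 to 10 rows; each row shifts and turns the commanded pose from where the row before left it, along the tool's axes as they then stand; what a row does not reach is not made up. A row lasts 1/8 s, in which the tool goes at most 62.5 mm and 10.7 degrees, less where a joint would pass 70% of its speed; a pose out of reach is approached as far as the arm can. A call is refused whole if a number of a shift passes 0.0625 or a number of a turn 10.7, either way. A call with a gripper value outside its range is refused whole. The fingers move at their own pace and stop on an object; "newtons" is the grip in N (left out, the last holds). Time passes only in rows, so rows that do not move let the fingers close. It gives the time, the measured TCP pose, the force and the opening at its end, in the units of the state.
- bot.read_state(): the state, without advancing time (a new reading comes with each control period).
- bot.read_camera(name): name is "scene" or "top" or "wrist"; returns the picture (480x640x3 uint8, red, green, blue); there is no depth.
- bot.camera_params(name): a dict with "fx", "fy", "cx", "cy" (pixels), "world_to_cam" (4x4, takes a point from world to camera coordinates). Camera axes: x right, y up, looking along -z (the intrinsics and any distortion apply to the point x, -y, -z); pixel columns grow to the right and rows downward; lengths in m; the calibration is good to about 2 mm. The wrist camera is an equidistant fisheye: a pixel r from the principal point sees the ray r / f radians off the axis. A picture is of the moment at which its call begins: read the wrist's pose just before it. camera_params takes no time and is no camera call; for the wrist camera it gives the pose at the moment of the call.
- bot.finish_job(): hands the job in, once; it reports no verdict.
The state is a dict: "time": time; "q": joint angles; "joint_vel": joint speeds; "joint_torque": joint torques, N m; "tool_pos": TCP position; "tcp_rot": TCP orientation; "wrist_force": force on the tool from outside, world axes, zero at the start; "torque": the same for the moment, N m; "width": opening from 0.0 (shut) to 1.0 (fully open).
Only numpy, scipy, OpenCV 4.12 (cv2) and the standard library are available. Lean on these libraries where they do the work, as an engineer would, in place of code of your own. Each camera call takes 0.05 s, during which the arm holds its last target. There are 200 camera calls.

### The job

Get the drilling jig ready for clamping: swing its hold-down finger up and back past upright, pick up the jig cover by its bar handle and, without letting go of it, work it over the jig's two dowel pins, which the cover hides, until it drops on. Then press the cover down against the jig's springs until it is fully home on its rests and stay like that: the program finishes with the gripper still holding the handle and pressing the cover home, with the finger still up, so that I can close the finger over it. Leave the marker, the spanner and the two finished plates where they lie.

Things in the scene. Friction and masses are not known exactly. Their poses are not given: they have to be found in the camera images.
- drill_jig: Drilling jig screwed to the bench. Origin: on the bench under the seat centre; z up, x from the seat to the finger's post (roughly away from the robot). Dark steel base 200 x 150 x 16 mm (x -82 to +118), on it a bright steel block 134 x 100 mm, top at z = 36 mm, with an aluminium disc in its middle. Behind the seat, x 80 to 108 mm, the post, 34 mm wide, fork top at z = 86 mm
- jig_seat (a point): Seat centre at home level, z = 40 mm in the jig's frame: where the centre of the cover's underside belongs; axes as the jig's. Four rest buttons end at this level, at (+-55, 0) and (0, +-41) mm; the cover lies on them when it is home
- dowel_1 (a point): Middle of the top of a fixed upright dowel pin, diameter 12 mm, at (-50, +34, 50) mm in the jig's frame: it stands 10 mm above home level. Its top tapers to 7 mm over the last 2.5 mm
- dowel_2 (a point): The same for the other dowel pin, at (+50, -34, 50) mm in the jig's frame
- plunger_a (a joint): How far the spring plunger at (+50, +34) mm in the jig's frame is pressed down, m: 0 = up, its 9 mm wide tip at z = 45 mm; 0.005 = cover home. A cover that has dropped over the pins lies on the two plungers 5 mm above home; they carry its weight (about 4 N). Together they push up with about 8 N at first and 15 N at home
- plunger_b (a joint): The same for the other spring plunger, at (-50, -34) mm in the jig's frame
- hold_down (a joint): Swing angle of the hold-down finger, rad, about the jig's +y axis: 0 = down, lying level from the post towards the seat, over the cover's place; grows as it is swung up and back; the arm is upright at 1.57, the stop is at 1.8. It turns with light friction (about 0.1 N m) and stays where it is left
- finger_pivot (a point): Pivot of the hold-down finger (axis along the jig's y), in the fork on the post, at (92, 0, 76) mm in the jig's frame
- finger_ball (a point): Centre of the black ball knob, diameter 18 mm, on a thin stalk (7 mm) at the end of the hold-down finger, 62 mm from the pivot: with the finger down (joint 0) it lies 46 mm from the pivot towards the seat (jig -x) and 42 mm above it. The finger's arm is 12 mm wide. It can be taken from above, closing along the jig's y, and led round the pivot
- jig_cover: Loose jig cover: aluminium plate 130 (x) x 96 (y) x 16 mm, four steel drill bushes 3 mm high on top, bar handle; about 0.42 kg. Origin: centre of its underside, z up. Blind sockets for the dowels in its underside, 11.5 mm deep with 2 mm chamfers: round, 13 mm, at (-50, +34), slot 17 (x) x 13 mm at (+50, -34) mm. It fits either way round, 130 mm side along the jig's x
- cover_underside (a point): Centre of the underside of the cover (same point as the cover's origin)
- cover_handle (a point): Middle of the cover's bar handle, 47 mm above the centre of the underside. The bar is 14 mm wide (cover x), 86 mm long (cover y), from 38 to 56 mm above the underside, free underneath between two posts 14 mm wide at y = +-36 mm
- marker: Black and white marker pen, 134 mm long, lying between the jig and the cover; leave it
- spanner_1: Spanner, 168 mm long, lying behind the marker, to the right of the jig; leave it
- plate_1: Finished aluminium adapter plate (round, diameter 55, 10 mm thick) on the left of the jig; leave it
- plate_2: A second finished adapter plate like it, also on the left; leave it
There are look-alikes about, which are no part of the job. What is shaped like the drill_jig but yellow is not meant.

How it is judged:
By the outcome, as a careful person would: the job done as asked, in the order asked, and still so for the second after the job is handed in, while the arm keeps its last pose, push and grip.
It also fails if it takes over 53 s, if anything falls off the work surface, if the arm or the gripper's body presses on something with over 40 N, if the wrist force passes 120 N, or if a joint passes its speed limit or range.

## Working session

There is one attempt and no reset: what is moved stays moved. The work goes in short steps, Python scripts to look and compute and a tool call to move; the robot and the scene stay as the last step left them, time stands still between calls to the robot, and variables do not carry over. Pictures are saved under pics/ and viewed, about 8 in all and at most 12, crops included, and the job is handed in when it is done.

Besides the shell and the picture viewer there is one more tool, called after "Call:" as name(argument=value, ...), one argument or row to a line, values as JSON. jog_arm: Moves the arm, as the interface text tells. Its arguments: {"type":"object","properties":{"plan":{"type":"array","items":{"type":"object","properties":{"claw":{"type":"number"},"x":{"type":"number"},"y":{"type":"number"},"z":{"type":"number"},"turn":{"type":"number"}}}},"newtons":{"type":"number"}},"required":["plan"]}

```bash
mkdir -p pics
cat > h.py <<'E'
import numpy as np, cv2
from workcell import bot
from scipy.spatial.transform import Rotation as R
def ray(P,u,v,fish=False):
    T=np.linalg.inv(np.array(P["world_to_cam"]));a=(u-P["cx"])/P["fx"];b=(v-P["cy"])/P["fy"]
    if fish:
        r=np.hypot(a,b)+1e-12;d=np.array([a/r*np.sin(r),-b/r*np.sin(r),-np.cos(r)])
    else: d=np.array([a,-b,-1.])
    return T[:3,3],T[:3,:3]@d
def onz(P,u,v,z,fish=False):
    o,d=ray(P,u,v,fish);return o+d*(z-o[2])/d[2]
def proj(P,p,fish=False):
    c=np.array(P["world_to_cam"])@np.r_[p,1];x,y,z=c[0],-c[1],-c[2]
    if fish:
        r=np.hypot(x,y);t=np.arctan2(r,z);return P["cx"]+P["fx"]*t*x/r,P["cy"]+P["fy"]*t*y/r
    return P["cx"]+P["fx"]*x/z,P["cy"]+P["fy"]*y/z
def snap(n,f):
    P=bot.camera_params(n);im=bot.read_camera(n);cv2.imwrite(f"pics/{f}.png",im[:,:,::-1]);return P,im
E
python3 - <<'E'
from h import *
for n in("top","scene","wrist"):
    P,im=snap(n,n+"0");print({k:v for k,v in P.items() if k!="world_to_cam"},np.round(np.linalg.inv(P["world_to_cam"]),3).tolist())
s=bot.read_state();print(s)
E
```

```text
{'fx': 461.01406288328974, 'fy': 461.01406288328974, 'cx': 319.0601147278764, 'cy': 238.4438150374597} [[0.001, 0.983, -0.184, 0.3], [-1.0, -0.001, -0.009, 0.144], [-0.009, 0.184, 0.983, 1.396], [0.0, 0.0, 0.0, 1.0]]
{'fx': 578.0672078373669, 'fy': 578.0672078373669, 'cx': 318.7617881761221, 'cy': 246.8683561294465} [[0.668, 0.298, -0.682, -0.391], [-0.744, 0.256, -0.617, -0.72], [-0.009, 0.92, 0.393, 0.643], [0.0, 0.0, 0.0, 1.0]]
{'fx': 371.64829954431775, 'fy': 371.64829954431775, 'cx': 320.09191214204276, 'cy': 233.59563337209235} [[0.312, -0.909, -0.277, 0.139], [0.95, 0.298, 0.094, 0.665], [-0.003, -0.292, 0.956, 0.373], [0.0, 0.0, 0.0, 1.0]]
{'time': 0.15, 'q': array([ 1.21713790e+00,  2.64593068e-01,  1.60506827e+00, -2.66667329e-05,
        1.27372908e+00, -3.68746323e-02]), 'joint_vel': array([-0.0019007 , -0.00267635, -0.00597308,  0.00075281, -0.00061653,
       -0.00018209]), 'joint_torque': array([ 7.08751904e-04, -5.15904951e+01, -3.67964029e+01,  1.60021009e-04,
        7.97566026e-03,  6.17487467e-05]), 'tool_pos': array([0.21004869, 0.64082907, 0.20563505]), 'tcp_rot': array([-4.95461378e-01, -3.10194782e+00,  2.77772636e-03]), 'wrist_force': array([-0.95966048, -0.20088482, -0.75228373]), 'torque': array([-0.03716615, -0.03542447, -0.02733246]), 'width': 1.0001875257427555}
```

View pics/top0.png

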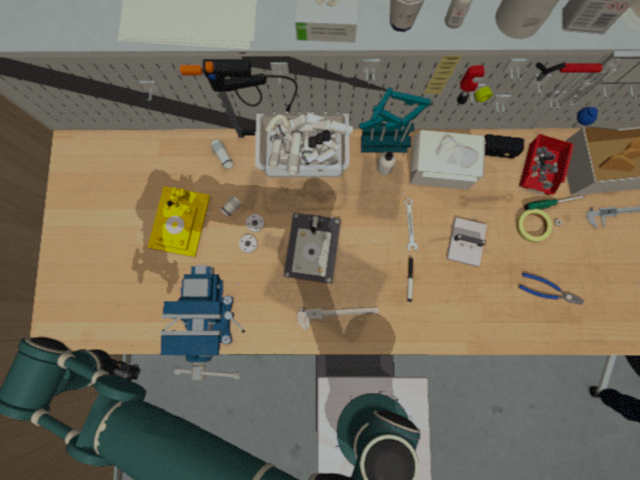

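View pics/scene0.png

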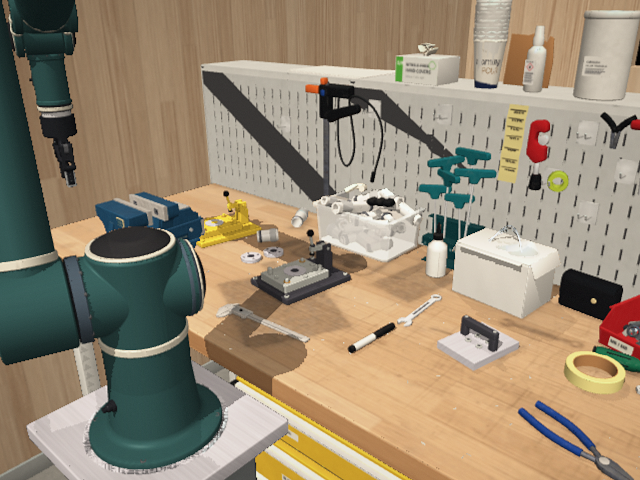

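Top view: jig dark steel at (312,248). The look-alike is the yellow jig at (180,220), which I reject. Cover with bar handle is at (468,242); the white box at (447,158) is not it. Marker (410,280), spanner (410,225), plates (255,222) and (247,243). Next is a close crop and the first measurement.

Run:
```python
from h import *
P=bot.camera_params("top");im=cv2.imread("pics/top0.png")
a=cv2.resize(im[200:295,270:350],None,fx=4.7,fy=4.7,interpolation=cv2.INTER_CUBIC)
b=cv2.resize(im[200:295,435:500],None,fx=4.7,fy=4.7,interpolation=cv2.INTER_CUBIC)
cv2.imwrite("pics/crop1.png",np.hstack([a,b]))
hsv=cv2.cvtColor(im,cv2.COLOR_BGR2HSV)
def rect(m,z,x0,y0,x1,y1):
    w=np.zeros(m.shape,np.uint8);w[y0:y1,x0:x1]=m[y0:y1,x0:x1]
    cs,_=cv2.findContours(w,cv2.RETR_EXTERNAL,cv2.CHAIN_APPROX_NONE);c=max(cs,key=cv2.contourArea)
    pts=np.array([onz(P,u,v,z)[:2] for u,v in c[:,0]],np.float32)
    r=cv2.minAreaRect(pts);print("rect",r, np.round(cv2.boxPoints(r),3).tolist())
sat=hsv[...,1];val=hsv[...,2]
rect(((sat<90)).astype(np.uint8)*255,.016,270,205,350,290)
rect(((val<75)).astype(np.uint8)*255,.016,270,205,350,290)
rect(((sat<60)).astype(np.uint8)*255,.016,435,205,500,275)
rect(((val<90)).astype(np.uint8)*255,.056,440,215,500,270)
```

```text
rect ((0.5353789925575256, 0.1767270863056183), (0.14985325932502747, 0.2077712118625641), 82.26171875) [[0.421999990940094, 0.11599999666213989], [0.628000020980835, 0.08799999952316284], [0.6480000019073486, 0.2370000034570694], [0.4429999887943268, 0.26499998569488525]]
rect ((0.5318883657455444, 0.17845728993415833), (0.14496642351150513, 0.20018334686756134), 81.62844848632812) [[0.421999990940094, 0.12099999934434891], [0.6200000047683716, 0.09200000017881393], [0.640999972820282, 0.23600000143051147], [0.4429999887943268, 0.26499998569488525]]
rect ((0.5495051741600037, -0.2938114106655121), (0.10324101150035858, 0.13453514873981476), 76.443359375) [[0.47200000286102295, -0.328000009059906], [0.6029999852180481, -0.36000001430511475], [0.6269999742507935, -0.2590000033378601], [0.4959999918937683, -0.2280000001192093]]
rect ((0.5480414032936096, -0.28531548380851746), (0.08657046407461166, 0.01915903389453888), 75.47756958007812) [[0.527999997138977, -0.32499998807907104], [0.5460000038146973, -0.33000001311302185], [0.5680000185966492, -0.2460000067949295], [0.550000011920929, -0.2409999966621399]]
```

View pics/crop1.png

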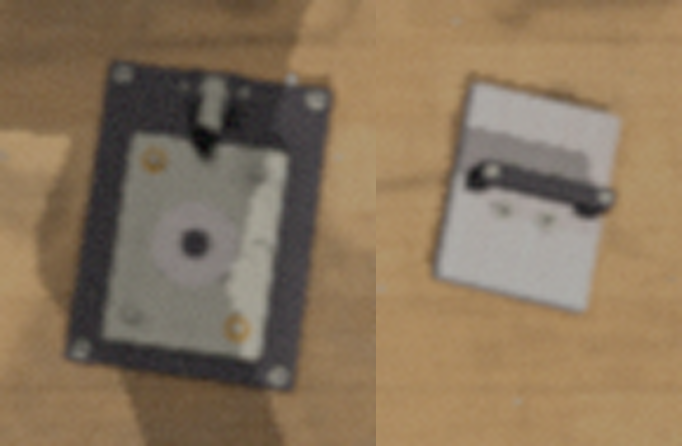

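The crop confirms the choice. The jig has its disc, brass plungers at upper left and lower right, and the finger down with its ball over the block. The cover with its bar handle is on the right. Now moving over the jig for a close look.

Call:
jog_arm(
  plan=[
    {"claw":0.5,"z":-0.06},
    {"claw":0.5,"x":-0.048,"y":-0.0334},
    {"claw":0.5,"x":-0.048,"y":-0.0334},
    {"claw":0.5,"x":-0.048,"y":-0.0334},
    {"claw":0.5,"x":-0.048,"y":-0.0334},
    {"claw":0.5,"x":-0.048,"y":-0.0334},
    {"claw":0.5,"x":-0.048,"y":-0.0334},
    {"claw":0.5,"x":-0.048,"y":-0.0334},
    {"claw":0.5,"x":-0.048,"y":-0.0334},
    {"claw":0.5,"x":-0.048,"y":-0.0334},
  ],
)

```text
schema error: expected keys claw, x, y, z, turn
```

Call:
jog_arm(
  plan=[
    {"claw":0.5,"x":-0.048,"y":-0.0334},
    {"claw":0.5,"turn":-10.2},
    {"claw":0.5},
  ],
)

```text
schema error: expected keys claw, x, y, z, turn
```

Run:
```python
from h import *
P,im=snap("wrist","w1");s=bot.read_state();Rm=R.from_rotvec(s["tcp_rot"]).as_matrix()
print(s["time"],s["tool_pos"],np.degrees(np.arctan2(Rm[1,1],Rm[0,1])),s["q"].round(2),s["width"],s["wrist_force"])
```

```text
0.2 [0.21010123 0.6409235  0.20580999] 71.85011230964683 [ 1.22  0.26  1.6  -0.    1.27 -0.04] 0.9972874130093325 [0.41938772 0.56379131 0.75146867]
```

View pics/w1.png

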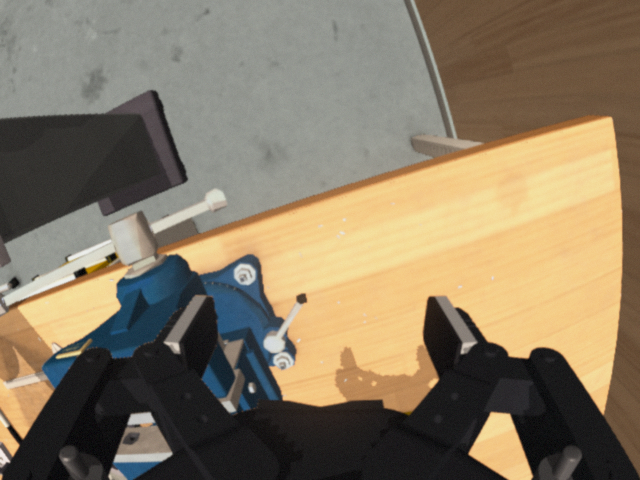

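The move calls were refused because every row needs all five keys, so the picture is still the start view (vise at lower left). Repeating with full keys.

Call:
jog_arm(
  plan=[
    {"claw":0.5,"x":0,"y":0,"z":-0.06,"turn":0},
    {"claw":0.5,"x":-0.048,"y":-0.0334,"z":0,"turn":0},
    {"claw":0.5,"x":-0.048,"y":-0.0334,"z":0,"turn":0},
    {"claw":0.5,"x":-0.048,"y":-0.0334,"z":0,"turn":0},
    {"claw":0.5,"x":-0.048,"y":-0.0334,"z":0,"turn":0},
    {"claw":0.5,"x":-0.048,"y":-0.0334,"z":0,"turn":0},
    {"claw":0.5,"x":-0.048,"y":-0.0334,"z":0,"turn":0},
    {"claw":0.5,"x":-0.048,"y":-0.0334,"z":0,"turn":0},
    {"claw":0.5,"x":-0.048,"y":-0.0334,"z":0,"turn":0},
    {"claw":0.5,"x":-0.048,"y":-0.0334,"z":0,"turn":0},
  ],
)

```text
time: 1.45
tool_pos: [0.5279, 0.2195, 0.2667]
tcp_rot: [0.496, 3.102, 0.0]
wrist_force: [-0.2, 0.6, -0.5]
width: 0.5
```

Call:
jog_arm(
  plan=[
    {"claw":0.5,"x":-0.048,"y":-0.0334,"z":0,"turn":0},
    {"claw":0.5,"x":0,"y":0,"z":0,"turn":-10.2},
    {"claw":0.5,"x":0,"y":0,"z":0,"turn":0},
    {"claw":0.5,"x":0,"y":0,"z":0,"turn":0},
  ],
)

```text
time: 1.95
tool_pos: [0.562, 0.1749, 0.2665]
tcp_rot: [-0.221, -3.133, -0.0]
wrist_force: [0.7, -0.2, 0.4]
width: 0.498
```

Run:
```python
from h import *
P,im=snap("wrist","w2");s=bot.read_state();Rm=R.from_rotvec(s["tcp_rot"]).as_matrix()
import pickle;pickle.dump(P,open("w2.pkl","wb"))
print(s["time"],s["tool_pos"],np.degrees(np.arctan2(Rm[1,1],Rm[0,1])),s["q"].round(2),s["width"],s["wrist_force"])
```

```text
2.0 [0.56189754 0.17514185 0.26660806] 81.98542370005697 [ 0.26  0.07  1.72  0.    1.35 -1.17] 0.5001957758466934 [ 0.18809918  0.33644399 -0.99475422]
```

View pics/w2.png

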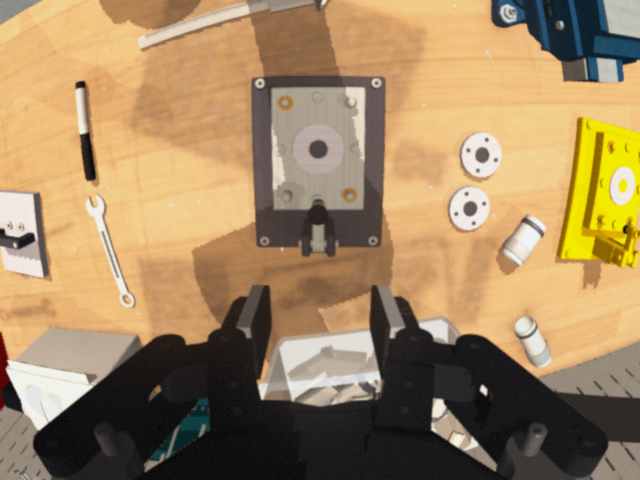

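Wrist view: the jig is nearly aligned. Disc hole is at (318,149), brass plungers at (286,102) and (349,195), dowels at (351,102) and (287,196), ball knob at (318,211). Base corner screws are at (260,84), (377,84), (264,241) and (373,241).

Run:
```python
from h import *
import pickle
P=pickle.load(open("w2.pkl","rb"));im=cv2.imread("pics/w2.png");hsv=cv2.cvtColor(im,cv2.COLOR_BGR2HSV)
g=cv2.cvtColor(im,cv2.COLOR_BGR2GRAY)
def cen(m,u,v,r):
    w=m[v-r:v+r+1,u-r:u+r+1].astype(float);ys,xs=np.nonzero(w);return u-r+xs.mean(),v-r+ys.mean(),len(xs)
br=(hsv[...,1]>90)&(hsv[...,0]<25)
src=[];dst=[]
for n,(u,v),j in(("a",(349,195),(50,34,45)),("b",(286,102),(-50,-34,45))):
    c=cen(br,u,v,10);q=onz(P,c[0],c[1],.043,True);print(n,c,q);src.append(j[:2]);dst.append(q[:2])
c=cen(g<75,318,149,9);q=onz(P,c[0],c[1],.034,True);print("hole",c,q);src.append((0,0));dst.append(q[:2])
for (u,v),j in(((260,84),0),((377,84),0),((264,241),0),((373,241),0)):
    c=cen(g>140,u,v,6);q=onz(P,c[0],c[1],.018,True);print("screw",c,q)
# base outline
m=((hsv[...,2]<110)&(hsv[...,1]<90)).astype(np.uint8);w=np.zeros_like(m);w[70:252,245:392]=m[70:252,245:392]
cs,_=cv2.findContours(w*255,0,cv2.CHAIN_APPROX_NONE);c=max(cs,key=cv2.contourArea)
r=cv2.minAreaRect(np.array([onz(P,u,v,.016,True)[:2] for u,v in c[:,0]],np.float32));print(r)
src=np.array(src)/1e3;dst=np.array(dst)
A=np.c_[src[:,0],-src[:,1]];M=[];b=[]
for (x,y),(X,Y) in zip(src,dst): M+=[[x,-y,1,0],[y,x,0,1]];b+=[X,Y]
s=np.linalg.lstsq(np.array(M),np.array(b),rcond=None)[0];print("fit scale",np.hypot(*s[:2]),"yaw",np.degrees(np.arctan2(s[1],s[0])),"seat",s[2:])
c=cen(g<45,318,211,9);print("ball",c,onz(P,c[0],c[1],.118,True))
t=np.arctan2(s[1],s[0]);print("ball exp",s[2:]+.046*np.array([np.cos(t),np.sin(t)]))
```

```text
a (np.float64(349.140625), np.float64(194.53125), 128) [0.56736024 0.20541363 0.043     ]
b (np.float64(285.62068965517244), np.float64(102.44137931034483), 145) [0.46071245 0.15311718 0.043     ]
hole (np.float64(317.89784946236557), np.float64(148.9516129032258), 186) [0.51495509 0.17905087 0.034     ]
screw (np.float64(259.16923076923075), np.float64(82.83076923076923), 65) [0.43182061 0.1252238  0.018     ]
screw (np.float64(376.04285714285714), np.float64(82.44285714285715), 70) [0.44988411 0.25308384 0.018     ]
screw (np.float64(263.0), np.float64(239.75), 4) [0.61186973 0.09913709 0.018     ]
screw (np.float64(373.0), np.float64(238.5), 2) [0.62870087 0.22841786 0.018     ]
((0.5348302721977234, 0.17614632844924927), (0.14747102558612823, 0.2037133425474167), 81.89371490478516)
fit scale 0.9822226225549113 yaw -8.093939050230643 seat [0.51434259 0.17919389]
ball (np.float64(317.852), np.float64(213.764), 250) [0.56542696 0.17232947 0.118     ]
ball exp [0.55988437 0.17271725]
```

Yaw is −8.07° and the seat (0.5145, 0.179); plungers, base screws and base outline agree. Taking the ball.

Call:
jog_arm(
  plan=[
    {"claw":0.5,"x":0,"y":-0.0025,"z":0.055,"turn":0},
    {"claw":0.5,"x":0,"y":0,"z":0.055,"turn":0},
    {"claw":0.5,"x":0,"y":0,"z":0.03,"turn":0},
    {"claw":0.5,"x":0,"y":0,"z":0.022,"turn":0},
    {"claw":1,"x":0,"y":0,"z":0,"turn":0},
    {"claw":1,"x":0,"y":0,"z":0,"turn":0},
    {"claw":1,"x":0,"y":0,"z":0,"turn":0},
    {"claw":1,"x":0,"y":0,"z":0,"turn":0},
  ],
  newtons=30,
)

```text
time: 3.0
tool_pos: [0.5631, 0.1725, 0.1063]
tcp_rot: [0.218, 3.131, 0.002]
wrist_force: [0.7, 0.4, 2.5]
width: -0.001
```

Run:
```python
from h import *
P,im=snap("wrist","w3");a=im[150:480,180:460]
P2,i2=snap("scene","s3");b=i2[190:320,230:370]
a=cv2.resize(a,None,fx=1.5,fy=1.5);b=cv2.resize(b,None,fx=2.6,fy=2.6,interpolation=2)
o=np.zeros((500,800,3),np.uint8);o[:a.shape[0],:a.shape[1]]=a;o[:b.shape[0],425:425+b.shape[1]]=b
cv2.imwrite("pics/c3.png",o[:,:,::-1])
```

```text
(no output)
```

View pics/c3.png

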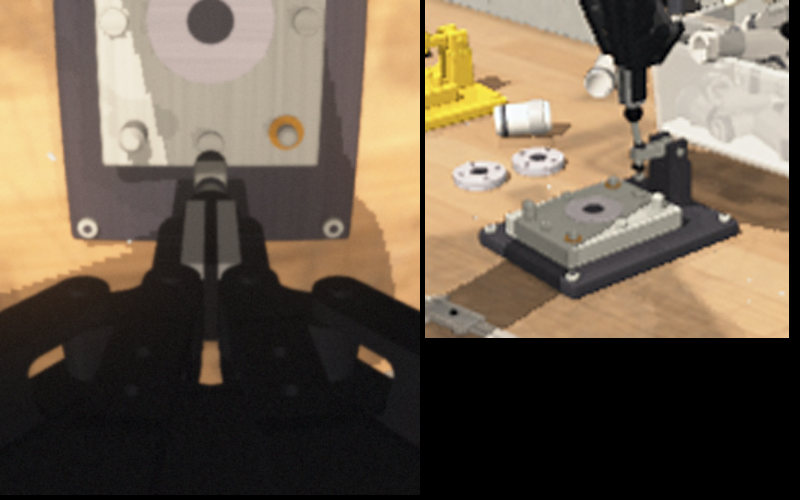

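The fingers closed just above the ball, which shows under the tips at crop (633,112), finger still down. Opening and going lower.

Call:
jog_arm(
  plan=[
    {"claw":0.5,"x":0,"y":0,"z":0,"turn":0},
    {"claw":0.5,"x":0,"y":0,"z":0,"turn":0},
    {"claw":0.5,"x":0,"y":0,"z":0.011,"turn":0},
    {"claw":0.5,"x":0,"y":0,"z":0,"turn":0},
    {"claw":1,"x":0,"y":0,"z":0,"turn":0},
    {"claw":1,"x":0,"y":0,"z":0,"turn":0},
    {"claw":1,"x":0,"y":0,"z":0,"turn":0},
  ],
)

```text
time: 3.98
tool_pos: [0.5621, 0.1725, 0.0937]
tcp_rot: [0.218, 3.134, 0.001]
wrist_force: [0.2, 2.6, -1.1]
width: 0.179
```

Run:
```python
from h import *
P=bot.camera_params("scene")
t=np.radians(-8.07)
def J(x,y,z):return np.array([.5145+x*np.cos(t)-y*np.sin(t),.179+x*np.sin(t)+y*np.cos(t),z])
for a in (0,.1,.2,.4):
    b=np.arctan2(42,46)+a;p=J(.092-.0623*np.cos(b),0,.076+.0623*np.sin(b));print(a,p.round(4),np.round(proj(P,p),1))
print("tcp then",np.round(proj(P,[.5631,.1725,.1063]),1), "pivot",np.round(proj(P,J(.092,0,.076)),1),"hole",np.round(proj(P,J(0,0,.036)),1))
p,i2=snap("scene","s4");b=cv2.resize(i2[200:290,270:360],None,fx=6,fy=6,interpolation=2);cv2.imwrite("pics/c4.png",b[:,:,::-1])
```

```text
0 [0.56   0.1725 0.118 ] [308.7 234.8]
0.1 [0.5644 0.1719 0.1224] [310.  232.7]
0.2 [0.5692 0.1712 0.1263] [311.6 230.7]
0.4 [0.5798 0.1697 0.1326] [314.9 227.3]
tcp then [309.6 238.9] pivot [323.2 245.9] hole [294.6 270.7]
```

View pics/c4.png

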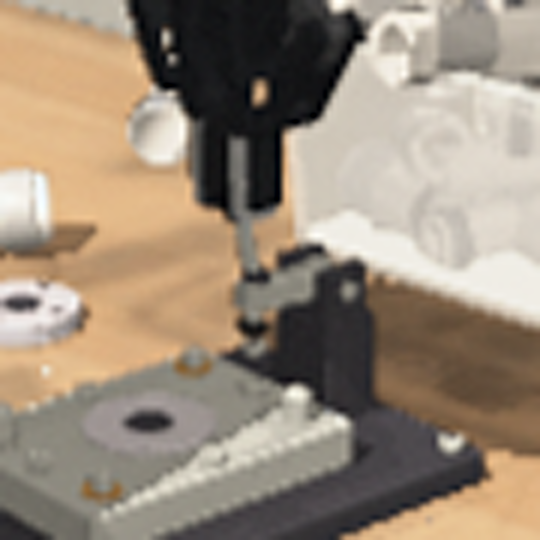

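The ball is held only at its edge by the very tips: finger bottoms show at crop row 210, level with the ball's underside, and the jaw gap is 15 mm against the 18 mm ball. Regripping 10 mm deeper.

Call:
jog_arm(
  plan=[
    {"claw":0.5,"x":0,"y":0,"z":0,"turn":0},
    {"claw":0.5,"x":0,"y":0,"z":0,"turn":0},
    {"claw":0.5,"x":0.001,"y":0,"z":0.009,"turn":0},
    {"claw":0.5,"x":0,"y":0,"z":0,"turn":0},
    {"claw":1,"x":0,"y":0,"z":0,"turn":0},
    {"claw":1,"x":0,"y":0,"z":0,"turn":0},
    {"claw":1,"x":0,"y":0,"z":0,"turn":0},
  ],
)

```text
time: 4.9
tool_pos: [0.5611, 0.1727, 0.0848]
tcp_rot: [0.218, 3.134, 0.001]
wrist_force: [0.2, 2.9, -0.8]
width: 0.185
```

Call:
jog_arm(
  plan=[
    {"claw":1,"x":-0.0079,"y":0,"z":-0.0073,"turn":0},
    {"claw":1,"x":-0.009,"y":0,"z":-0.0057,"turn":0},
    {"claw":1,"x":-0.0098,"y":0,"z":-0.0042,"turn":0},
    {"claw":1,"x":0,"y":0,"z":0,"turn":0},
  ],
)

```text
time: 5.4
tool_pos: [0.5887, 0.1687, 0.102]
tcp_rot: [0.218, 3.133, 0.001]
wrist_force: [2.3, 5.0, -5.2]
width: 0.181
```

Run:
```python
from h import *
p,i2=snap("scene","s5");b=cv2.resize(i2[200:290,270:360],None,fx=4,fy=4,interpolation=2)
p,i3=snap("top","t5");c=cv2.resize(i3[200:290,270:350],None,fx=4,fy=4,interpolation=2);cv2.imwrite("pics/c5.png",np.hstack([b,c])[:,:,::-1])
```

```text
(no output)
```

View pics/c5.png

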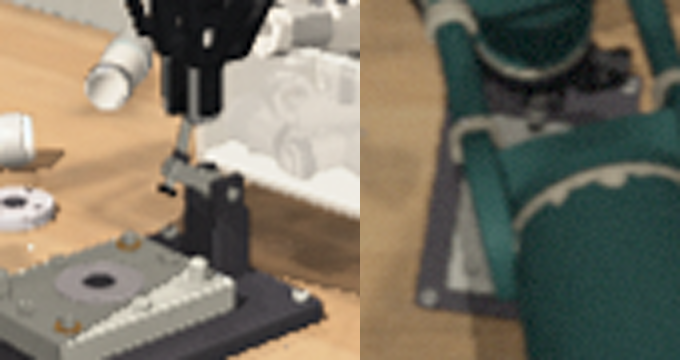

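The finger is swinging up with the gripper. Continuing the arc.

Call:
jog_arm(
  plan=[
    {"claw":1,"x":-0.0104,"y":0,"z":-0.0025,"turn":0},
    {"claw":1,"x":-0.0107,"y":0,"z":-0.0006,"turn":0},
    {"claw":1,"x":-0.0106,"y":0,"z":0.0012,"turn":0},
    {"claw":1,"x":-0.0103,"y":0,"z":0.003,"turn":0},
    {"claw":1,"x":-0.0096,"y":0,"z":0.0047,"turn":0},
    {"claw":1,"x":-0.0086,"y":0,"z":0.0063,"turn":0},
    {"claw":1,"x":-0.0074,"y":0,"z":0.0077,"turn":0},
    {"claw":1,"x":0,"y":0,"z":0,"turn":0},
    {"claw":1,"x":0,"y":0,"z":0,"turn":0},
  ],
)

```text
time: 6.62
tool_pos: [0.6571, 0.158, 0.0834]
tcp_rot: [0.218, 3.129, -0.001]
wrist_force: [3.7, -0.4, 2.0]
width: 0.002
```

Call:
jog_arm(
  plan=[
    {"claw":1,"x":0,"y":0,"z":-0.05,"turn":0},
    {"claw":1,"x":0,"y":0,"z":-0.05,"turn":0},
    {"claw":1,"x":0,"y":0,"z":-0.05,"turn":0},
    {"claw":1,"x":0,"y":0,"z":0,"turn":0},
  ],
)

```text
time: 7.12
tool_pos: [0.6569, 0.1589, 0.2377]
tcp_rot: [0.217, 3.126, 0.002]
wrist_force: [0.8, 0.2, -0.7]
width: -0.0
```

Run:
```python
from h import *
import pickle
p,i2=snap("scene","s6");b=cv2.resize(i2[190:290,270:370],None,fx=4,fy=4,interpolation=2)
p,i3=snap("wrist","w6");pickle.dump(p,open("w6.pkl","wb"));c=i3[0:400,160:480];cv2.imwrite("pics/c6.png",np.hstack([b,c])[:,:,::-1])
t=np.radians(-8.07)
def J(x,y,z):return np.array([.5145+x*np.cos(t)-y*np.sin(t),.179+x*np.sin(t)+y*np.cos(t),z])
P=bot.camera_params("scene")
for a in (0.6,1.,1.3,1.57,1.7,1.8):
    b=np.arctan2(42,46)+a;q=J(.092-.0623*np.cos(b),0,.076+.0623*np.sin(b));u=np.array(proj(P,q));w=np.array(proj(p,q,True));print(a,((u-[270,190])*4).round(),(w-[160,0]+[400,0]).round())
```

```text
0.6 [194. 138.] [561. 137.]
1.0 [225. 128.] [561. 172.]
1.3 [247. 130.] [561. 194.]
1.57 [263. 139.] [561. 209.]
1.7 [270. 145.] [561. 215.]
1.8 [274. 151.] [561. 218.]
```

View pics/c6.png

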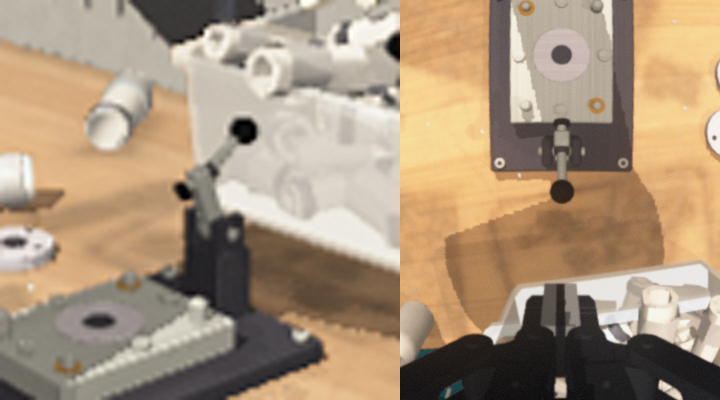

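Scene crop: ball at (244,130); wrist crop: (561,190). The finger stands at about 1.25 rad, so the ball slipped from the tips late in the arc. Checking where the physical tips lie relative to the TCP.

Run:
```python
from h import *
import pickle
p=pickle.load(open("w6.pkl","rb"));P=bot.camera_params("scene")
s=bot.read_state();t=s["tool_pos"]
for k in (0,.01,.02,.03,.04):
    q=t+[0,0,k];print(k,np.round(proj(p,q,True)),np.round((np.array(proj(P,q))-[270,190])*4))
t=np.radians(-8.07)
def J(x,y,z):return np.array([.5145+x*np.cos(t)-y*np.sin(t),.179+x*np.sin(t)+y*np.cos(t),z])
# ball from two views
o1,d1=ray(p,561-400+160,190,True);o2,d2=ray(P,270+244/4,190+130/4)
A=np.c_[d1,-d2];k=np.linalg.lstsq(A,o2-o1,rcond=None)[0];m=(o1+k[0]*d1+o2+k[1]*d2)/2;print("ball",m,np.linalg.norm(o1+k[0]*d1-o2-k[1]*d2))
d=m-J(.092,0,.076);print("jigx",d[0]*np.cos(t)+d[1]*np.sin(t),"y",-d[0]*np.sin(t)+d[1]*np.cos(t),"z",d[2],"theta",np.arctan2(d[2],-(d[0]*np.cos(t)+d[1]*np.sin(t)))-np.arctan2(42,46))
```

```text
0 [319. 274.] [273. -31.]
0.01 [319. 283.] [273. -47.]
0.02 [319. 292.] [273. -62.]
0.03 [319. 302.] [273. -78.]
0.04 [319. 314.] [273. -94.]
ball [0.63055774 0.16239525 0.13219441] 0.0010795217223085194
jigx 0.025239476820171105 y -0.00014780231926223323 z 0.05619441443799918 theta 1.2529646639895067
```

Theta is 1.253, and the residual between the two views is 1 mm. Both views put the physical tips about 24 mm behind the reported TCP, so I'll grip that much deeper.

Call:
jog_arm(
  plan=[
    {"claw":0.5,"x":0.0266,"y":0,"z":0,"turn":0},
    {"claw":0.5,"x":0,"y":0,"z":0.05,"turn":0},
    {"claw":0.5,"x":0,"y":0,"z":0.05,"turn":0},
    {"claw":0.5,"x":0,"y":0,"z":0.03,"turn":0},
    {"claw":0.5,"x":0,"y":0,"z":0.018,"turn":0},
    {"claw":1,"x":0,"y":0,"z":0,"turn":0},
    {"claw":1,"x":0,"y":0,"z":0,"turn":0},
    {"claw":1,"x":0,"y":0,"z":0,"turn":0},
  ],
  newtons=40,
)

```text
time: 8.22
tool_pos: [0.6271, 0.1635, 0.0836]
tcp_rot: [-0.218, -3.132, -0.001]
wrist_force: [-1.4, 4.4, -8.8]
width: 0.182
```

Call:
jog_arm(
  plan=[
    {"claw":1,"x":-0.0042,"y":0,"z":0.0022,"turn":0},
    {"claw":1,"x":-0.0042,"y":0,"z":0.0024,"turn":0},
    {"claw":1,"x":-0.0039,"y":0,"z":0.0029,"turn":0},
    {"claw":1,"x":-0.0039,"y":0,"z":0.003,"turn":0},
    {"claw":1,"x":-0.0034,"y":0,"z":0.0035,"turn":0},
    {"claw":1,"x":-0.0034,"y":0,"z":0.0036,"turn":0},
    {"claw":1,"x":0,"y":0,"z":0,"turn":0},
  ],
)

```text
time: 9.1
tool_pos: [0.653, 0.1599, 0.068]
tcp_rot: [0.218, 3.13, 0.002]
wrist_force: [0.3, 3.7, 1.1]
width: 0.18
```

Call:
jog_arm(
  plan=[
    {"claw":0.5,"x":0,"y":0,"z":0,"turn":0},
    {"claw":0.5,"x":0,"y":0,"z":0,"turn":0},
    {"claw":0.5,"x":0,"y":0,"z":-0.05,"turn":0},
    {"claw":0.5,"x":0,"y":0,"z":-0.05,"turn":0},
    {"claw":0.5,"x":0,"y":0,"z":-0.05,"turn":0},
    {"claw":0.5,"x":0,"y":0,"z":-0.05,"turn":0},
    {"claw":0.5,"x":0,"y":0,"z":0,"turn":0},
  ],
)

```text
time: 9.98
tool_pos: [0.6541, 0.1598, 0.2734]
tcp_rot: [0.217, 3.123, 0.004]
wrist_force: [-0.1, 0.4, -0.3]
width: 0.497
```

```bash
cat >> h.py <<'E'
t=np.radians(-8.07)
def J(x,y,z):return np.array([.5145+x*np.cos(t)-y*np.sin(t),.179+x*np.sin(t)+y*np.cos(t),z])
def ball(a):
    b=np.arctan2(42,46)+a;return J(.092-.0623*np.cos(b),0,.076+.0623*np.sin(b))
def dark(im,u,v,r,th=45):
    u,v=int(u),int(v);w=(im[v-r:v+r,u-r:u+r].max(2)<th).astype(np.uint8)
    n,l,st,c=cv2.connectedComponentsWithStats(w);return [(tuple((c[i]+[u-r,v-r]).round(1)),int(st[i,4])) for i in range(1,n) if st[i,4]>15]
E
python3 - <<'E'
from h import *
P,im=snap("scene","s7");p,iw=snap("wrist","w7")
for a in (1.2,1.4,1.57,1.7,1.8): print(a,np.round(proj(P,ball(a)),1),np.round(proj(p,ball(a),True),1))
print(dark(im,335,227,14),dark(iw,*proj(p,ball(1.65),True),18));s=bot.read_state();print(s["time"],s["tool_pos"])
E
```

```text
1.2 [329.9 222.1] [319.9 182.8]
1.4 [333.3 223.1] [319.8 194.7]
1.57 [335.8 224.7] [319.8 202.7]
1.7 [337.4 226.4] [319.8 207.4]
1.8 [338.5 227.8] [319.8 210.3]
[((np.float64(337.2), np.float64(226.1)), 22)] []
10.075 [0.65108604 0.15930555 0.26708015]
```

Ball in the scene view is at (337.2, 226.1), so theta is about 1.68, past upright. Now to the cover.

Call:
jog_arm(
  plan=[
    {"claw":0.3,"x":0.0048,"y":-0.057,"z":0,"turn":0},
    {"claw":0.3,"x":0.0048,"y":-0.057,"z":0,"turn":0},
    {"claw":0.3,"x":0.0048,"y":-0.057,"z":0,"turn":0},
    {"claw":0.3,"x":0.0048,"y":-0.057,"z":0,"turn":0},
    {"claw":0.3,"x":0.0048,"y":-0.057,"z":0,"turn":0},
    {"claw":0.3,"x":0.0048,"y":-0.057,"z":0,"turn":0},
    {"claw":0.3,"x":0.0048,"y":-0.057,"z":0,"turn":0},
    {"claw":0.3,"x":0.0048,"y":-0.057,"z":0,"turn":0},
  ],
)

```text
time: 11.08
tool_pos: [0.5477, -0.2879, 0.2634]
tcp_rot: [-0.218, -3.13, -0.003]
wrist_force: [1.1, 0.5, -1.1]
width: 0.701
```

Call:
jog_arm(
  plan=[
    {"claw":0.3,"x":0,"y":0,"z":0,"turn":10.6},
    {"claw":0.3,"x":0,"y":0,"z":0,"turn":10.6},
    {"claw":0.3,"x":0,"y":0,"z":0,"turn":10.6},
    {"claw":0.3,"x":0,"y":0,"z":0,"turn":10.6},
    {"claw":0.3,"x":0,"y":0,"z":0,"turn":10.6},
    {"claw":0.3,"x":0,"y":0,"z":0,"turn":10.6},
    {"claw":0.3,"x":0,"y":0,"z":0,"turn":10.6},
    {"claw":0.3,"x":0,"y":0,"z":0,"turn":10.6},
    {"claw":0.3,"x":0,"y":0,"z":0,"turn":10.6},
    {"claw":0.3,"x":0,"y":0,"z":0,"turn":0},
  ],
)

```text
time: 12.32
tool_pos: [0.5485, -0.2862, 0.2637]
tcp_rot: [-2.459, -1.948, 0.003]
wrist_force: [-0.5, -0.8, -0.5]
width: 0.704
```

Run:
```python
from h import *
import pickle
p,im=snap("wrist","w8");pickle.dump(p,open("w8.pkl","wb"));s=bot.read_state();Rm=R.from_rotvec(s["tcp_rot"]).as_matrix()
print(s["time"],s["tool_pos"],np.degrees(np.arctan2(Rm[1,1],Rm[0,1])),s["q"].round(2))
u,v=map(int,proj(p,[.549,-.29,.02],True));print(u,v);u0,v0=max(0,u-150),max(0,v-150)
c=im[v0:v0+300,u0:u0+300];cv2.imwrite("pics/c8.png",cv2.resize(c,None,fx=2,fy=2)[:,:,::-1]);print("crop origin",u0,v0,c.shape)
```

```text
12.375 [ 0.54868874 -0.28625964  0.2641078 ] -13.152833528864587 [-0.52  0.13  1.66 -0.    1.36 -0.29]
322 193
crop origin 172 43 (300, 300, 3)
```

View pics/c8.png

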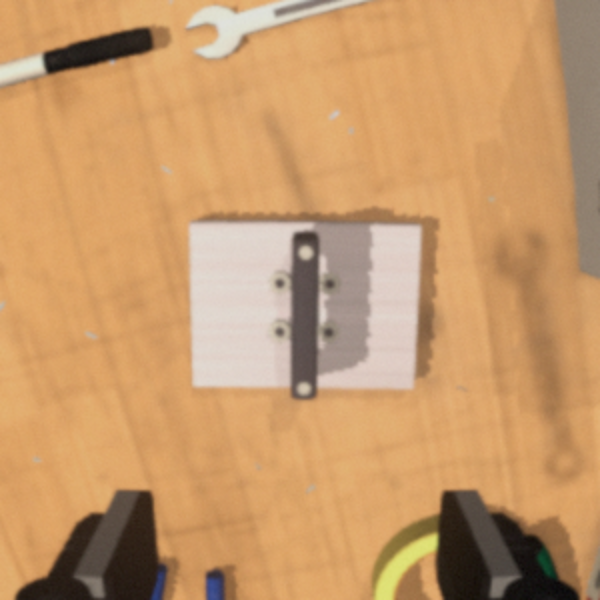

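Clear view of the cover: handle screws at crop (306,253) and (303,389), plate corners (190,223), (420,225), (414,388) and (193,387), four bushes near (305,308).

Run:
```python
from h import *
import pickle
p=pickle.load(open("w8.pkl","rb"));f=lambda u,v,z:onz(p,172+u/2,43+v/2,z,True)[:2]
a,b=f(306,253,.057),f(303,389,.057);print("handle",a,b,(a+b)/2,np.linalg.norm(a-b),"bar axis",np.degrees(np.arctan2(*(a-b)[::-1])))
C=np.array([f(*c,.016) for c in((190,223),(420,225),(414,388),(193,387))]);print(C.round(4),C.mean(0),np.linalg.norm(np.diff(C,axis=0),axis=1))
e=(C[1]-C[0]+C[2]-C[3]);print("x axis",np.degrees(np.arctan2(e[1],e[0])))
h=(C[0]-C[3]+C[1]-C[2]);print("y axis",np.degrees(np.arctan2(h[1],h[0])))
B=np.mean([f(*c,.019) for c in((280,284),(330,285),(280,331),(329,332))],axis=0);print("bush ctr",B)
```

```text
handle [ 0.55863497 -0.25992729] [ 0.54074718 -0.3297312 ] [ 0.54969108 -0.29482924] 0.0720594183636137 bar axis 75.62681040166675
[[ 0.4985 -0.233 ]
 [ 0.6239 -0.2635]
 [ 0.6019 -0.3569]
 [ 0.475  -0.3265]] [ 0.5498463  -0.29495934] [0.12905908 0.09591763 0.13049005]
x axis -13.577941698638027
y axis 76.32382218920014
bush ctr [ 0.55002017 -0.29507065]
```

The measured sizes match (handle screws 72.1 mm apart, plate 129.8 × 95.9 mm). The cover is at (0.5498, −0.2949), yaw about −13.8°. Descending over the handle.

Call:
jog_arm(
  plan=[
    {"claw":0.6,"x":-0.0081,"y":0.003,"z":0,"turn":0.6},
    {"claw":0.6,"x":0,"y":0,"z":0.05,"turn":0},
    {"claw":0.6,"x":0,"y":0,"z":0.05,"turn":0},
    {"claw":0.6,"x":0,"y":0,"z":0.05,"turn":0},
    {"claw":0.6,"x":0,"y":0,"z":0.05,"turn":0},
    {"claw":0.6,"x":0,"y":0,"z":0.025,"turn":0},
    {"claw":0.6,"x":0,"y":0,"z":0,"turn":0},
  ],
)

```text
time: 13.25
tool_pos: [0.5483, -0.2943, 0.0383]
tcp_rot: [-2.469, -1.933, 0.004]
wrist_force: [0.6, 0.5, 0.7]
width: 0.404
```

Call:
jog_arm(
  plan=[
    {"claw":0.6,"x":0,"y":0,"z":0.005,"turn":0},
    {"claw":0.6,"x":0,"y":0,"z":0,"turn":0},
  ],
)

```text
time: 13.5
tool_pos: [0.5519, -0.2961, 0.038]
tcp_rot: [2.473, 1.934, 0.001]
wrist_force: [-0.0, -0.3, 0.4]
width: 0.398
```

Call:
jog_arm(
  plan=[
    {"claw":0.6,"x":0,"y":0,"z":0.005,"turn":0},
    {"claw":0.6,"x":0,"y":0,"z":0,"turn":0},
  ],
)

```text
time: 13.75
tool_pos: [0.5508, -0.2952, 0.0317]
tcp_rot: [2.474, 1.935, 0.0]
wrist_force: [0.6, -0.3, -0.3]
width: 0.396
```

Call:
jog_arm(
  plan=[
    {"claw":0.6,"x":0,"y":0,"z":0.005,"turn":0},
    {"claw":0.6,"x":0,"y":0,"z":0,"turn":0},
  ],
)

```text
time: 14.0
tool_pos: [0.5503, -0.295, 0.0259]
tcp_rot: [-2.474, -1.935, 0.001]
wrist_force: [0.2, 0.5, 0.0]
width: 0.4
```

Call:
jog_arm(
  plan=[
    {"claw":0.6,"x":0,"y":0,"z":0.004,"turn":0},
    {"claw":0.6,"x":0,"y":0,"z":0,"turn":0},
  ],
)

```text
time: 14.25
tool_pos: [0.5504, -0.295, 0.022]
tcp_rot: [-2.474, -1.935, 0.001]
wrist_force: [0.2, 0.1, 0.1]
width: 0.399
```

Run:
```python
from h import *
P,i2=snap("scene","s9");b=cv2.resize(i2[250:370,420:540],None,fx=4,fy=4,interpolation=2)
cv2.imwrite("pics/c9.png",b[:,:,::-1]);s=bot.read_state();print(s["tool_pos"],s["wrist_force"])
for z in (.016,.02,.03,.04,.047,.056):print(z,((np.array(proj(P,[.5498,-.2949,z]))-[420,250])*4).round())
```

```text
[ 0.5505388  -0.29511704  0.02212977] [ 0.52565085 -0.05966288  0.13638171]
0.016 [233. 364.]
0.02 [234. 358.]
0.03 [236. 340.]
0.04 [238. 323.]
0.047 [239. 311.]
0.056 [241. 295.]
```

View pics/c9.png

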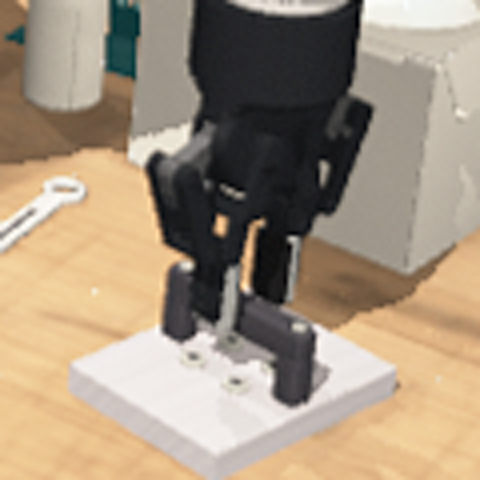

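The pads straddle the bar: near pad tip at crop (228,338), just above the bushes, well centred. Raising 3 mm, gripping, then lifting a little to check.

Call:
jog_arm(
  plan=[
    {"claw":0.6,"x":0,"y":0,"z":-0.003,"turn":0},
    {"claw":1,"x":0,"y":0,"z":0,"turn":0},
    {"claw":1,"x":0,"y":0,"z":0,"turn":0},
    {"claw":1,"x":0,"y":0,"z":0,"turn":0},
    {"claw":1,"x":0,"y":0,"z":0,"turn":0},
  ],
  newtons=80,
)

```text
time: 14.92
tool_pos: [0.5511, -0.2955, 0.0263]
tcp_rot: [2.474, 1.935, 0.0]
wrist_force: [-2.2, 1.6, 5.8]
width: 0.13
```

Call:
jog_arm(
  plan=[
    {"claw":1,"x":0,"y":0,"z":-0.02,"turn":0},
    {"claw":1,"x":0,"y":0,"z":-0.03,"turn":0},
    {"claw":1,"x":0,"y":0,"z":-0.05,"turn":0},
    {"claw":1,"x":0,"y":0,"z":-0.04,"turn":0},
    {"claw":1,"x":0,"y":0,"z":0,"turn":0},
    {"claw":1,"x":0,"y":0,"z":0,"turn":0},
  ],
)

```text
time: 15.68
tool_pos: [0.5498, -0.2946, 0.1641]
tcp_rot: [-2.473, -1.934, 0.001]
wrist_force: [-0.6, 0.6, -4.3]
width: 0.125
```

Run:
```python
from h import *
import pickle
p,im=snap("wrist","w10");pickle.dump(p,open("w10.pkl","wb"));snap("wrist","w10b");L=[]
for i in range(3):
    s=bot.read_state();L.append(np.r_[s["tool_pos"],s["wrist_force"]]);bot.read_camera("top") if i<2 else 0
L=np.array(L);Rm=R.from_rotvec(s["tcp_rot"]).as_matrix();print(s["time"],L.round(4),np.degrees(np.arctan2(Rm[1,1],Rm[0,1])),s["width"])
cv2.imwrite("pics/c10.png",im[:,:,::-1])
```

```text
15.875 [[ 0.5489 -0.2942  0.1625 -0.2922 -0.2016 -3.6686]
 [ 0.549  -0.2942  0.1625  0.3311  0.2951 -3.7594]
 [ 0.5493 -0.2943  0.1627  0.1941  0.2548 -3.0551]] -13.950873787708943 0.12358038559609333
```

The cover is held: 4 N load, jaw width 0.124. Carrying it over the seat, staying short of the post on the way.

Call:
jog_arm(
  plan=[
    {"claw":1,"x":0,"y":0,"z":0,"turn":-5.9},
    {"claw":1,"x":0.03,"y":-0.028,"z":0,"turn":0},
    {"claw":1,"x":0.05,"y":-0.028,"z":0,"turn":0},
    {"claw":1,"x":0.05,"y":-0.028,"z":0,"turn":0},
    {"claw":1,"x":0.05,"y":-0.028,"z":0,"turn":0},
    {"claw":1,"x":0.05,"y":0,"z":0,"turn":0},
    {"claw":1,"x":0.05,"y":0,"z":0,"turn":0},
    {"claw":1,"x":0.05,"y":0,"z":0,"turn":0},
    {"claw":1,"x":0.05,"y":0,"z":0,"turn":0},
    {"claw":1,"x":0.04,"y":0,"z":0,"turn":0},
  ],
)

```text
time: 17.12
tool_pos: [0.498, 0.1381, 0.1643]
tcp_rot: [-2.37, -2.061, 0.002]
wrist_force: [0.2, -0.3, -3.4]
width: 0.123
```

Call:
jog_arm(
  plan=[
    {"claw":1,"x":0.03,"y":0.004,"z":0,"turn":0},
    {"claw":1,"x":0.0137,"y":0.0073,"z":0,"turn":0},
    {"claw":1,"x":0,"y":0,"z":0,"turn":0},
    {"claw":1,"x":0,"y":0,"z":0,"turn":0},
  ],
)

```text
time: 17.62
tool_pos: [0.5156, 0.1768, 0.1649]
tcp_rot: [-2.373, -2.059, 0.003]
wrist_force: [0.4, -0.3, -3.8]
width: 0.125
```

```bash
cat >> h.py <<'E'
def where(n=4):
    L=[];F=[];H=[]
    for i in range(n):
        s=bot.read_state();L.append(s["tool_pos"]);F.append(np.r_[s["wrist_force"],s["torque"]]);Rm=R.from_rotvec(s["tcp_rot"]).as_matrix();H.append(np.degrees(np.arctan2(Rm[1,1],Rm[0,1])))
        if i<n-1: bot.read_camera("top")
    m=np.mean(L,0);d=m-J(0,0,0);print("t",s["time"],"tcp",m.round(4),"jig xy mm",np.round(1e3*np.array([d[0]*np.cos(t)+d[1]*np.sin(t),-d[0]*np.sin(t)+d[1]*np.cos(t)]),2),"head",np.mean(H).round(2),"F",np.mean(F,0).round(2),"w",round(s["width"],3))
E
python3 -c "
from h import *
where(3)"
```

```text
t 17.725 tcp [0.5156 0.1768 0.1651] jig xy mm [ 1.4  -2.06] head -8.11 F [ 0.17  0.06 -3.7   0.02 -0.02  0.02] w 0.126
```

Call:
jog_arm(
  plan=[
    {"claw":1,"x":0,"y":0,"z":0.04,"turn":0},
    {"claw":1,"x":0,"y":0,"z":0.04,"turn":0},
    {"claw":1,"x":0,"y":0,"z":0,"turn":0},
    {"claw":1,"x":0,"y":0,"z":0,"turn":0},
    {"claw":1,"x":0,"y":0,"z":0,"turn":0},
  ],
)

```text
time: 18.35
tool_pos: [0.5181, 0.1783, 0.088]
tcp_rot: [2.371, 2.058, 0.006]
wrist_force: [-1.0, -0.2, -2.8]
width: 0.126
```

```bash
python3 -c "
from h import *
where(4)
snap('wrist','w11')"
```

```text
t 18.5 tcp [0.5177 0.1783 0.0877] jig xy mm [ 3.26 -0.2 ] head -8.06 F [-0.31 -0.05 -3.57  0.   -0.02 -0.02] w 0.123
```

Call:
jog_arm(
  plan=[
    {"claw":1,"x":0.0005,"y":-0.0015,"z":0.005,"turn":0},
    {"claw":1,"x":0,"y":0,"z":0,"turn":0},
    {"claw":1,"x":0,"y":0,"z":0,"turn":0},
  ],
)

```text
time: 18.92
tool_pos: [0.5143, 0.1787, 0.0802]
tcp_rot: [-2.372, -2.06, 0.001]
wrist_force: [0.2, -0.3, -2.9]
width: 0.129
```

```bash
python3 -c "
from h import *
where(2)"
```

```text
t 18.975 tcp [0.5144 0.1787 0.0802] jig xy mm [-0.06 -0.34] head -8.04 F [ 0.48 -0.13 -3.05 -0.02 -0.01  0.01] w 0.126
```

Call:
jog_arm(
  plan=[
    {"claw":1,"x":0,"y":0,"z":0.003,"turn":0},
    {"claw":1,"x":0,"y":0,"z":0,"turn":0},
  ],
)

```text
time: 19.23
tool_pos: [0.5143, 0.1786, 0.0771]
tcp_rot: [-2.372, -2.06, 0.001]
wrist_force: [-0.3, -0.0, -3.9]
width: 0.125
```

Call:
jog_arm(
  plan=[
    {"claw":1,"x":0,"y":0,"z":0.003,"turn":0},
    {"claw":1,"x":0,"y":0,"z":0,"turn":0},
  ],
)

```text
time: 19.48
tool_pos: [0.5143, 0.1786, 0.0741]
tcp_rot: [-2.372, -2.06, 0.001]
wrist_force: [0.3, -0.1, -4.3]
width: 0.129
```

Settled reading is within 0.4 mm of the seat. Going down in small steps and watching the force.

Call:
jog_arm(
  plan=[
    {"claw":1,"x":0,"y":0,"z":0.002,"turn":0},
    {"claw":1,"x":0,"y":0,"z":0,"turn":0},
  ],
)

```text
time: 19.73
tool_pos: [0.5144, 0.1786, 0.0723]
tcp_rot: [-2.372, -2.06, 0.001]
wrist_force: [0.4, 0.2, -3.4]
width: 0.125
```

Call:
jog_arm(
  plan=[
    {"claw":1,"x":0,"y":0,"z":0.002,"turn":0},
    {"claw":1,"x":0,"y":0,"z":0,"turn":0},
  ],
)

```text
time: 19.98
tool_pos: [0.515, 0.1787, 0.0713]
tcp_rot: [2.372, 2.06, 0.001]
wrist_force: [-1.9, -1.0, 2.5]
width: 0.128
```

```bash
python3 -c "
from h import *
where(2)"
```

```text
t 20.025 tcp [0.5149 0.1787 0.0713] jig xy mm [ 0.47 -0.21] head -8.05 F [-1.85 -1.1   2.24 -0.17  0.32  0.  ] w 0.127
```

Call:
jog_arm(
  plan=[
    {"claw":1,"x":0,"y":0,"z":0.001,"turn":0},
    {"claw":1,"x":0,"y":0,"z":0,"turn":0},
  ],
)

```text
time: 20.27
tool_pos: [0.5153, 0.1789, 0.0704]
tcp_rot: [2.371, 2.06, 0.002]
wrist_force: [-1.4, -0.3, 5.0]
width: 0.122
```

```bash
python3 -c "
from h import *
where(3)"
```

```text
t 20.375 tcp [0.5153 0.1789 0.0704] jig xy mm [ 0.77 -0.02] head -8.05 F [-1.86 -0.62  5.4  -0.12  0.37 -0.01] w 0.124
```

Contact force is about 9 N with balanced moments at underside z ≈ 44–45 mm. That matches the cover being over the pins and lying on the plungers. Pressing on.

Call:
jog_arm(
  plan=[
    {"claw":1,"x":0,"y":-0.0005,"z":0.001,"turn":0},
    {"claw":1,"x":0,"y":0,"z":0.001,"turn":0},
    {"claw":1,"x":0,"y":0,"z":0,"turn":0},
  ],
)

```text
time: 20.75
tool_pos: [0.5152, 0.179, 0.0688]
tcp_rot: [2.371, 2.059, 0.003]
wrist_force: [-1.9, -2.2, 7.6]
width: 0.127
```

```bash
python3 -c "
from h import *
where(2)"
```

```text
t 20.8 tcp [0.5152 0.179  0.0688] jig xy mm [0.72 0.1 ] head -8.05 F [-1.61 -1.92  7.54 -0.22  0.35  0.01] w 0.128
```

Slope is 1.35 N/mm, just the springs' rate. Continuing to home.

Call:
jog_arm(
  plan=[
    {"claw":1,"x":-0.0004,"y":-0.0004,"z":0.001,"turn":0},
    {"claw":1,"x":0,"y":0,"z":0.001,"turn":0},
    {"claw":1,"x":0,"y":0,"z":0,"turn":0},
  ],
)

```text
time: 21.18
tool_pos: [0.5153, 0.1789, 0.0674]
tcp_rot: [2.371, 2.059, 0.005]
wrist_force: [-1.9, 0.2, 9.1]
width: 0.127
```

Call:
jog_arm(
  plan=[
    {"claw":1,"x":0,"y":0,"z":0.001,"turn":0},
    {"claw":1,"x":0,"y":0,"z":0,"turn":0},
  ],
)

```text
time: 21.42
tool_pos: [0.5153, 0.1789, 0.0666]
tcp_rot: [2.371, 2.059, 0.005]
wrist_force: [-3.4, -0.9, 10.4]
width: 0.122
```

Call:
jog_arm(
  plan=[
    {"claw":1,"x":0,"y":0,"z":0.001,"turn":0},
    {"claw":1,"x":0,"y":0,"z":0,"turn":0},
  ],
)

```text
time: 21.68
tool_pos: [0.5152, 0.1789, 0.0664]
tcp_rot: [2.371, 2.059, 0.004]
wrist_force: [-5.5, -1.8, 14.5]
width: 0.127
```

```bash
python3 -c "
from h import *
where(3)"
```

```text
t 21.775 tcp [0.5152 0.1789 0.0664] jig xy mm [ 0.69 -0.04] head -8.05 F [-5.31 -1.33 15.03 -0.31  0.92 -0.03] w 0.119
```

Call:
jog_arm(
  plan=[
    {"claw":1,"x":-0.0002,"y":-0.0006,"z":0.0015,"turn":0},
    {"claw":1,"x":0,"y":0,"z":0.001,"turn":0},
    {"claw":1,"x":0,"y":0,"z":0,"turn":0},
  ],
  newtons=110,
)

```text
time: 22.15
tool_pos: [0.5151, 0.1788, 0.0662]
tcp_rot: [2.37, 2.059, 0.005]
wrist_force: [-10.5, -3.6, 28.8]
width: 0.111
```

```bash
python3 -c "
from h import *
where(4)
s=bot.read_state();print(R.from_rotvec(s['tcp_rot']).as_matrix().round(4))
P,im=snap('scene','s12')
for a in (1.57,1.68,1.8): print(np.round(proj(P,ball(a)),1))
print(dark(im,337,226,10))
cv2.imwrite('pics/c12.png',cv2.resize(im[190:310,240:360],None,fx=5,fy=5,interpolation=2)[:,:,::-1])"
```

```text
t 22.3 tcp [0.5151 0.1788 0.0662] jig xy mm [ 0.65 -0.13] head -8.04 F [-9.97 -3.88 28.44 -0.63  1.76  0.03] w 0.115
[[ 1.399e-01  9.902e-01  3.800e-03]
 [ 9.902e-01 -1.399e-01  8.000e-04]
 [ 1.400e-03  3.700e-03 -1.000e+00]]
[335.8 224.7]
[337.2 226.1]
[338.5 227.8]
[((np.float64(337.2), np.float64(226.1)), 22)]
```

View pics/c12.png

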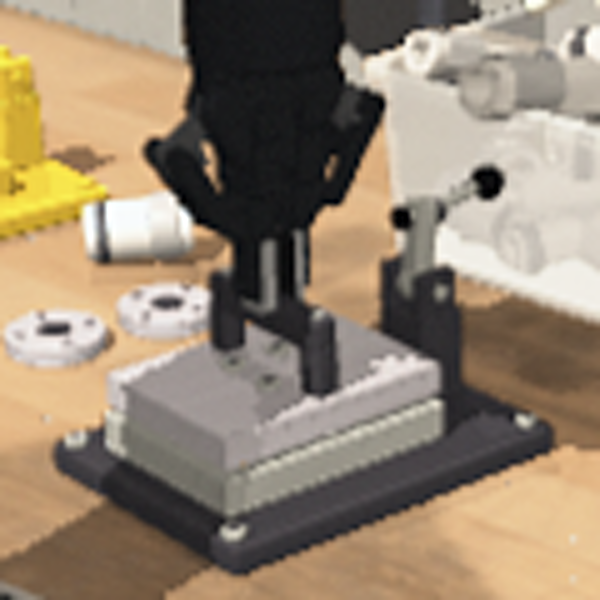

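Final view: the cover sits flat on the block over the post-side pins, handle gripped. The finger ball at crop (487,183) is up and back, at about 1.68 rad. Some sideways force (−10 N in x) remains, so I'll relieve it.

Call:
jog_arm(
  plan=[
    {"claw":1,"x":-0.0005,"y":-0.001,"z":0,"turn":0},
    {"claw":1,"x":0,"y":-0.001,"z":0,"turn":0},
    {"claw":1,"x":0,"y":0,"z":0,"turn":0},
  ],
)

```text
time: 22.72
tool_pos: [0.5152, 0.1788, 0.0663]
tcp_rot: [2.368, 2.058, 0.011]
wrist_force: [-4.3, -3.1, 23.0]
width: 0.111
```

```bash
python3 -c "
from h import *
where(3)
s=bot.read_state();print(R.from_rotvec(s['tcp_rot']).as_matrix()[:,2].round(4))"
```

```text
t 22.825 tcp [0.5152 0.1788 0.0663] jig xy mm [ 0.68 -0.12] head -8.04 F [-4.130e+00 -2.870e+00  2.308e+01 -5.500e-01  7.400e-01 -2.000e-02] w 0.11
[ 0.0081  0.0015 -1.    ]
```

Call:
jog_arm(
  plan=[
    {"claw":1,"x":0.0005,"y":0.0015,"z":0,"turn":0},
    {"claw":1,"x":0,"y":0.0015,"z":-0.0003,"turn":0},
    {"claw":1,"x":0,"y":0,"z":0,"turn":0},
  ],
)

```text
time: 23.2
tool_pos: [0.5151, 0.1788, 0.0662]
tcp_rot: [2.372, 2.06, 0.003]
wrist_force: [-12.4, -2.7, 28.2]
width: 0.111
```

```bash
python3 -c "
from h import *
where(3)
s=bot.read_state();print(R.from_rotvec(s['tcp_rot']).as_matrix()[:,2].round(4))"
```

```text
t 23.3 tcp [0.5151 0.1788 0.0662] jig xy mm [ 0.65 -0.15] head -8.05 F [-11.96  -3.15  28.46  -0.5    2.11   0.  ] w 0.111
[ 1.8e-03  9.0e-04 -1.0e+00]
```

```bash
python3 -c "
from h import *
print(bot.finish_job())"
```

```text
the job is handed in; nothing more can be done
None
```

The job is handed in at about 23 s. The hold-down finger is up, the cover is over both dowels, and the gripper still holds the handle and presses the cover home.

**Finger:** It took several grips. The first closed just above the ball and the next was shallow. The third, 9 mm deeper, slipped late in the arc and left the finger at about 1.25 rad. A last, deeper grip brought it to about 1.68 rad. I checked that in the scene picture after letting go and again with the cover home.

**Cover:**
- **Over the pins:** Contact started at the plunger height, about 45 mm. The force then rose at 1.35 N/mm, close to the springs' rate.
- **Home:** There was a hard stop at a TCP height of 66 mm, which puts the underside at about 40 mm.
- **Last reading:** 28 N upward at the wrist with the grip set to 110 N, so by my estimate about 17 N rests on the buttons beyond the springs. The tool was tilted 0.002 rad.

**Checks that were off or missing:**
- A sideways force of about 12 N remains on the pins and grip while pressing. Shifting the tool to relieve it only tilted the tool, so I shifted it back.
- TCP readings were out by a few millimetres after long moves, and agreed with the commands only after small ones.
- I have no direct picture of the rest contact, because the cover hides it.
- I planned around the marker, spanner and plates. Both plates show in the last picture where they were, but I did not check the marker and spanner at the end.

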